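# Screw the mask stand together down its deep well

### The arm

A 6-joint arm with a two-finger parallel gripper is mounted at the origin on the work surface. World frame = base frame: x ahead of the robot, y to its left, z up, the work surface at z = 0. Lengths are in m, angles in rad, forces in N, time in s.
With the tool pointing down it reaches from about 0.3 to 0.775 m from the base axis. Payload 14.6 kg.
Tool frame: the origin (TCP) lies at the very end of the fingers, on their centre line; the grasp point (between the pads) lies 19 mm behind it; z points along the fingers, y is the line along which they close (so a half turn about z gives the same grasp; the last joint's range is limited). The gripper opens to 94 mm and grips with 3 to 60 N. Pads are 16 mm wide; open, the fingers measure 119 mm over their backs; the gripper's body (75 mm by 177 mm) begins 78 mm behind the grasp point.
Start: joints at [-1.196, 0.3, 1.521, -0, 1.321, -0.067], TCP at [0.235, -0.497, 0.205] pointing down, gripper open.
Joint ranges: [-3.03, 3.03], [-0.79, 2.21], [0.23, 2.52], [-1.04, 4.18], [0, 3.07], [-2.55, 2.55]. Speed limits (rad/s): [2.22, 2.22, 2.57, 3.14, 3.14, 3.14].

### API

Orientations are given as [roll, pitch, yaw] about the fixed x, y, z axes, in that order (R = Rz(yaw) Ry(pitch) Rx(roll)).
In Python, from station import ctrl gives the robot as it stands.
- The arm moves only by the tool move_arm, never from a script. Its argument "increments" is a list of rows, each a list of 7 numbers: the opening, from 0 (shut) to 1 (fully open), then the shift along the tool's x, y, z in units of 50 mm (1.0 is 50 mm), then the turn, a rotation vector about the tool's x, y, z in rad. In form: [[claw, tx, ty, tz, rx, ry, rz], ...]. A call has 1 to 20 rows; each row shifts and turns the commanded pose from where the row before left it, along the tool's axes as they then stand; what a row does not reach is not made up. A row lasts 1/10 s, in which the tool goes at most 50 mm and 8.59 degrees, less where a joint would pass 70% of its speed; a pose out of reach is approached as far as the arm can. A call is refused whole if a number of a shift passes 1 or a number of a turn 0.15, either way. A call with a gripper value outside its range is refused whole. The fingers move at their own pace and stop on an object; "force" is the grip in N (left out, the last holds). Time passes only in rows, so rows that do not move let the fingers close. It gives the time, the measured TCP pose, the force, the opening and the grip force at its end, in the units of the state.
- ctrl.get_obs(): the state, without advancing time (a new reading comes with each control period).
- ctrl.camera(name): name is "scene" or "top" or "wrist"; returns a dict with "color" (384x512x3 uint8, blue, green, red), "K" (3x3 intrinsics, pixels), "distortion" ([k1, k2, p1, p2, k3] as OpenCV has them; the pictures are not rectified), "pose" (4x4, takes a point from camera to world coordinates); the wrist camera has in their place "tool_from_camera" (4x4, takes a point from camera to tool coordinates, whose origin is the TCP and whose axes are the flange's). Camera axes: x right, y down, z forward; pixel columns grow to the right and rows downward; lengths in m; the calibration is good to about 2 mm. A picture is of the moment at which its call begins: read the wrist's pose just before it. There is no depth.
- ctrl.hand_in(): hands the job in; it is judged then, once.
Trained networks look in a picture, given as the dict that the camera call returned (one of the last four; its "shot" number tells which), for a name from the list of things; names that differ only in an ending like _2 or _b are one class to them, and where a whole thing is asked for, a point or a joint stands for the part that bears it (a point fixed in the world has none). Each returns a list of dicts, best first, with "conf" (0 to 1); they miss things now and then, are a little off and sometimes report something else, mostly with a low value. They report only what shows in the picture. A call takes as long as a camera call. They do not tell look-alikes from the thing itself.
- ctrl.cut_out(name, picture): "mask" (384x512 bool, what is visible of it) and "centre" ([row, column] in pixels, amid what is visible of it).
The state is a dict: "time_s": time; "qpos": joint angles; "joint_vel": joint speeds; "tau": joint torques, N m; "ee_pos": TCP position; "eef_rot": TCP orientation; "force": force on the tool from outside, world axes, zero at the start; "moment": the same for the moment, N m; "grip_width": finger opening in m; "grip_force": force on a finger pad.
Only numpy, scipy, OpenCV 4.12 (cv2) and the standard library are available. Lean on these libraries where they do the work, as an engineer would, in place of code of your own. Each camera call takes 0.05 s, during which the arm holds its last target. There are 200 camera calls.

### The job

Fasten the mask stand with the long blue-headed hand screw: take it out of the wooden rack, lower it down the well in the middle of the stand, find the start of the thread at the bottom by feel, and turn it clockwise until it is fully home, its collar flat on the rim of the well. Be gentle: do not let it fall down the well, and do not force or jam it; then let go of it, and leave the short yellow-headed screw and the other things on the table alone.

Things in the scene. Friction and masses are not known exactly. Their poses are not given: they have to be found in the camera images.
- stand: Fixed mask stand: grey foot plate 150 x 130 x 8 mm, in its middle a white round tower 56 mm across, 110 mm high, half wrapped by a light blue and orange half-mask on its +x side (68 mm from the axis, top 96 mm above the table). Origin: centre of the underside, on the axis of the well; z up. Its place and yaw vary.
- well_mouth (a point): Centre of the rim of the well, on the tower's top, 110 mm above the table; z up. The well is a 33 mm bore, countersunk to 41 mm at the rim. The screw turns and slides freely in it with 1 mm of play, sinking by its own weight.
- land (a point): On the well's axis, 78.5 mm below the rim: top of the brass threaded insert, a flat ring (hole 24 mm) with three entry gaps for the teeth, 120 degrees apart, 38 degrees wide. How the gaps are turned varies, is not given by the stand's yaw and must be felt. Teeth on the land: collar 13.7 mm above the rim. Teeth over the gaps: the screw drops 9.5 mm by its own weight.
- thread (a point): On the well's axis, 88 mm below the rim: start of the right-hand thread, where the teeth lie once dropped in (collar 4.2 mm above the rim). Anticlockwise (from above) a back wall stops the teeth within 20 degrees. Clockwise the screw sinks 5 mm per 70 degrees, by its own weight, until its collar lies on the rim; within 20 degrees more the teeth meet a hard end stop.
- screw: Loose bright hand screw, about 0.26 kg, 145 mm long, head up, z up along its axis. Origin: on the axis at the collar's underside. Above it a collar 50 mm across, 5 mm thick, then a blue head with flats, 34 mm along x, 16 mm across y, up to 46 mm. Below: a guide 31 mm across down to 45 mm, a 21 mm shank, a tapered foot ending at 99 mm. It starts hanging by its collar in the rack.
- screw_head (a point): The point to grip on the blue head, on the screw's axis 30 mm above the collar's underside; fingers close along the screw's y on flats 16 mm apart.
- teeth (a point): On the screw's axis, 90 mm below the collar's underside: middle of its three brass thread teeth, 5 mm thick, 120 degrees apart, the first along the screw's +x, their tips 15.5 mm from the axis.
- rack: Fixed light wooden block 85 x 205 mm, 112 mm high, with two 36 mm holes 110 mm apart along its y, a screw hanging in each; which one is in which hole varies. Origin: centre of the underside.
- short_screw: The other hand screw, with a yellow head of the same shape, no teeth and a short shank ending 62 mm below its collar. Origin at the underside of its collar. To be left in the rack.
- paint_jar: Orange paint jar, 52 mm across, 70 mm high, loose. Origin: centre of the underside.
- paint_jar2: Blue paint jar, 52 mm across, 70 mm high, loose. Origin: centre of the underside.
- brush: Paint brush with a black handle lying on the table, loose.
- mug: White mug, 76 mm across, 90 mm high, loose. Origin: centre of the underside.
- blue_mask: Dark blue half-mask on a small black foot, about 140 mm wide and 84 mm high, loose. Origin: the axis of its curve, at the underside.
Not all that is in view belongs to the job. Leave any green or turquoise look-alike of the screw alone.

How it is judged:
By the outcome, as a careful person would: the job done as asked, in the order asked, and still so for the second after the job is handed in, with the robot touching nothing.
It also fails if it takes over 67 s, if anything falls off the work surface, if the arm or the gripper's body presses on something with over 40 N, if the wrist force passes 120 N, or if a joint passes its speed limit or range.

## Working session

There is one attempt and no reset: what is moved stays moved. The work goes in short steps, Python scripts to look and compute and a tool call to move; the robot and the scene stay as the last step left them, time stands still between calls to the robot, and variables do not carry over. Pictures are saved under pics/ and viewed, at most 10 in all, crops included, and the job is handed in when it is done.

Besides the shell and the picture viewer there is one more tool, called after "Emit:" by a JSON object that holds its "fn" and its "kwargs". move_arm: Moves the arm, as the interface text tells. Its arguments: {"type":"object","properties":{"increments":{"type":"array","items":{"type":"array","items":{"type":"number"}}},"force":{"type":"number"}},"required":["increments"]}

```bash
mkdir -p pics; ls; python3 - <<'E'
from station import ctrl
import cv2,numpy as np,pickle
o=ctrl.get_obs();print({k:np.round(v,3).tolist() for k,v in o.items()})
P={}
for n in ("scene","top"):
    c=ctrl.camera(n);P[n]=c;cv2.imwrite(f"pics/{n}0.png",c["color"])
    print(n,c["K"],c["distortion"],np.round(c["pose"],3).tolist())
    for t in("screw","short_screw","stand","rack","screw_head","well_mouth"):
        try:
            for d in ctrl.cut_out(t,c)[:3]:
                print(t,round(d["conf"],2),d["centre"],d["mask"].sum())
        except Exception as e: print(t,e)
pickle.dump(P,open("p0.pkl","wb"))
im=np.hstack([P["scene"]["color"],P["top"]["color"]]);
cv2.imwrite("pics/both.png",np.vstack([P["scene"]["color"],P["top"]["color"]])[:, :] if 0 else cv2.resize(im,(800,300)))
E
```

```text
pics
{'time_s': 0.0, 'qpos': [-1.196, 0.3, 1.522, -0.0, 1.321, -0.067], 'joint_vel': [0.001, 0.001, -0.001, 0.0, 0.001, -0.0], 'tau': [0.002, -53.181, -35.273, 0.071, 0.024, -0.0], 'ee_pos': [0.235, -0.497, 0.205], 'eef_rot': [-3.14, -0.0, 0.442], 'force': [-0.684, 0.257, -0.259], 'moment': [0.007, -0.045, 0.023], 'grip_force': 0.0, 'grip_width': 0.094}
scene [[429.59267302   0.         248.02911704]
 [  0.         429.59267302 189.75035639]
 [  0.           0.           1.        ]] [0.03805981 0.         0.         0.         0.        ] [[0.316, 0.817, -0.482, 1.018], [0.949, -0.267, 0.168, -0.223], [0.009, -0.511, -0.86, 0.942], [0.0, 0.0, 0.0, 1.0]]
screw 0.88 [138.5, 304.9] 527
screw 0.74 [170.1, 335.5] 393
screw 0.67 [176.8, 281.7] 498
short_screw 0.76 [153.8, 378.4] 399
short_screw 0.4 [229.6, 196.4] 3155
stand 0.85 [227.8, 194.6] 3207
rack 0.67 [182.8, 349.9] 3584
screw_head 0.96 [137.1, 305.9] 537
screw_head 0.92 [173.4, 339.3] 356
screw_head 0.68 [215.7, 377.6] 556
well_mouth 0.74 [227.2, 192.7] 3191
well_mouth 0.52 [172.4, 339.4] 387
top [[358.77892817   0.         260.41987862]
 [  0.         358.77892817 192.74481563]
 [  0.           0.           1.        ]] [-0.05782472  0.          0.          0.          0.        ] [[0.053, -0.972, 0.23, 0.375], [-0.999, -0.05, 0.016, -0.049], [-0.004, -0.231, -0.973, 0.945], [0.0, 0.0, 0.0, 1.0]]
screw 0.94 [142.0, 166.0] 394
screw 0.87 [240.4, 187.4] 382
screw 0.86 [206.7, 229.2] 340
short_screw 0.56 [190.9, 140.9] 380
stand 0.8 [212.4, 322.2] 2944
stand 0.19 [124.6, 207.0] 413
rack 0.67 [195.7, 171.5] 3221
screw_head 0.87 [188.1, 184.6] 372
screw_head 0.75 [207.5, 234.3] 338
screw_head 0.65 [243.2, 188.0] 358
```

View pics/top0.png

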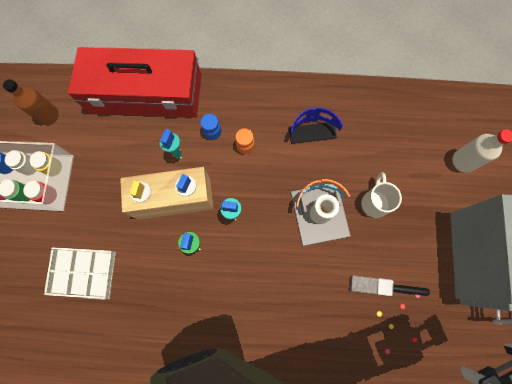

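View pics/scene0.png

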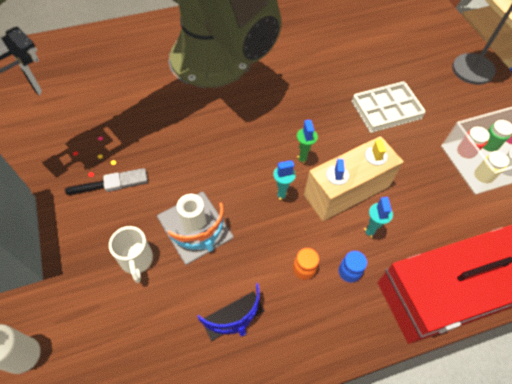

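Blue-headed candidates in the top view, as (col, row): turquoise (170,140), turquoise (231,208), green (189,242), and a bright collar at (185,185). Only the last is bright metal and hangs in the wooden rack next to the yellow one, so it is the screw meant. I'll confirm with an enlarged crop.

```bash
cat > h.py <<'E'
import cv2,numpy as np
def ray(c,uv,T=None):
    p=cv2.undistortPoints(np.array([[uv]],float),np.array(c["K"]),np.array(c["distortion"]))[0,0]
    T=np.array(c["pose"]) if T is None else T
    return T[:3,3],T[:3,:3]@np.array([p[0],p[1],1])
def atz(c,uv,z,T=None):
    o,d=ray(c,uv,T); return o+d*(z-o[2])/d[2]
def rect(c,x0,x1,y0,y1,z,s=0.0005,T=None):
    """orthophoto of plane z; columns grow with -y (left = +y), rows grow with -x"""
    T=np.array(c["pose"]) if T is None else T
    xs=np.arange(x1,x0,-s);ys=np.arange(y1,y0,-s)
    Y,X=np.meshgrid(ys,xs);P=np.stack([X,Y,np.full_like(X,z)],-1).reshape(-1,3)
    Ti=np.linalg.inv(T)
    uv,_=cv2.projectPoints(P,cv2.Rodrigues(Ti[:3,:3])[0],Ti[:3,3],np.array(c["K"]),np.array(c["distortion"]))
    uv=uv.reshape(*X.shape,2).astype(np.float32)
    return cv2.remap(c["color"],uv[...,0],uv[...,1],cv2.INTER_LINEAR)
E
python3 - <<'E'
import pickle
from h import *
P=pickle.load(open("p0.pkl","rb"));t,s=P["top"],P["scene"]
print("head top",atz(t,(182.5,183),.15),atz(s,(340,167),.15))
print("yellow",atz(t,(136,188),.15),atz(s,(379,150),.15))
print("rim",atz(t,(324,206),.11),atz(s,(193,207),.11))
a=cv2.resize(t["color"][150:250,110:250],(560,400),interpolation=cv2.INTER_CUBIC)
b=cv2.resize(t["color"][170:270,285:345],(240,400),interpolation=cv2.INTER_CUBIC)
cv2.imwrite("pics/crop1.png",np.hstack([a,b]))
# head yaw by colour, top & scene
for c,(x0,x1,y0,y1) in((t,(172,198,168,196)),(s,(326,352,155,185))):
    r=c["color"][y0:y1,x0:x1].astype(int);m=(r[...,0]>r[...,2]+60)&(r[...,0]>r[...,1]+30)
    v,u=np.nonzero(m);q=np.array([atz(c,(a+x0,b+y0),.15)[:2] for a,b in zip(u,v)])
    w,V=np.linalg.eigh(np.cov(q.T));print(m.sum(),q.mean(0),np.degrees(np.arctan2(V[1,1],V[0,1])),np.sqrt(w))
E
```

```text
head top [0.57690365 0.14460042 0.15      ] [0.58117847 0.14477476 0.15      ]
yellow [0.55956461 0.25127334 0.15      ] [0.56632728 0.24804583 0.15      ]
rim [ 0.54811178 -0.18744325  0.11      ] [ 0.55521124 -0.18842095  0.11      ]
161 [0.5778285  0.14357746] 173.64686714594484 [0.00721413 0.01020293]
142 [0.58412156 0.14154693] 150.020395222661 [0.00466817 0.01438075]
```

View pics/crop1.png

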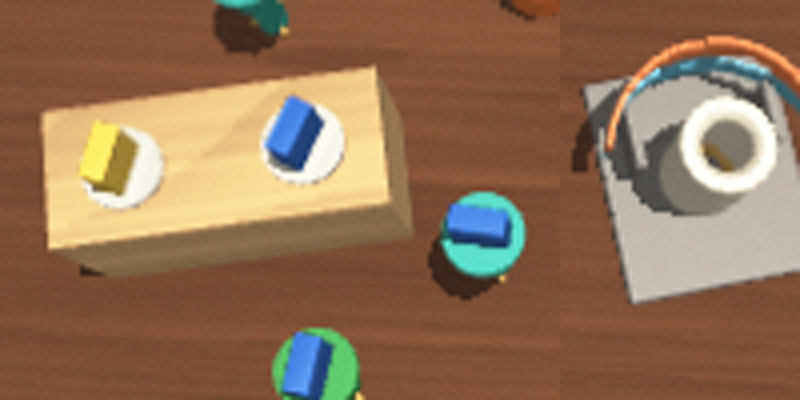

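The crop confirms it: bright collar and blue head at (185,183), hanging in the rack next to the yellow one.

```bash
python3 - <<'E'
from station import ctrl
c=ctrl.camera("wrist");print(c["K"],c["distortion"],c["tool_from_camera"].round(3))
E
```

```text
[[274.32326835   0.         257.09997838]
 [  0.         274.32326835 187.36227396]
 [  0.           0.           1.        ]] [-0.01668155  0.          0.          0.          0.        ] [[-0.    -0.972 -0.237  0.069]
 [ 1.    -0.001  0.001 -0.   ]
 [-0.001 -0.237  0.972 -0.179]
 [ 0.     0.     0.     1.   ]]
```

Emit:
{"fn": "move_arm", "kwargs": {"increments": [[0.6,0.83,-0.28,-0.2,0,0,0],[0.6,0.83,-0.28,-0.2,0,0,0],[0.6,0.83,-0.28,-0.2,0,0,0],[0.6,0.83,-0.28,-0.2,0,0,0],[0.6,0.83,-0.28,-0.2,0,0,0],[0.6,0.83,-0.28,-0.2,0,0,0],[0.6,0.83,-0.28,-0.2,0,0,0],[0.6,0.83,-0.28,-0.2,0,0,0],[0.6,0.83,-0.28,-0.2,0,0,0],[0.6,0.83,-0.28,-0.2,0,0,0],[0.6,0,0,0,0,0,0],[0.6,0,0,0,0,0,0]]}}

```text
time_s: 1.95
ee_pos: [0.5507, -0.1927, 0.3051]
eef_rot: [-3.141, 0.0, 0.443]
force: [-1.1, 0.9, 0.4]
grip_width: 0.0563
grip_force: 0.0
```

```bash
cat >> h.py <<'E'
from scipy.spatial.transform import Rotation as R
def wrist(ctrl):
    o=ctrl.get_obs();c=ctrl.camera("wrist")
    T=np.eye(4);T[:3,:3]=R.from_euler("xyz",o["eef_rot"]).as_matrix();T[:3,3]=o["ee_pos"]
    c["pose"]=T@np.array(c["tool_from_camera"]);return o,c
E
python3 - <<'E'
from station import ctrl
from h import *
o,c=wrist(ctrl);print(o["ee_pos"],o["eef_rot"],o["force"])
im=rect(c,.45,.65,-.29,-.09,.11)
cv2.imwrite("pics/st_ortho.png",np.hstack([im,cv2.resize(c["color"],(400,300))[:, :] if 0 else cv2.copyMakeBorder(cv2.resize(c["color"],(400,300)),0,100,0,0,cv2.BORDER_CONSTANT)]))
g=cv2.medianBlur(cv2.cvtColor(im,cv2.COLOR_BGR2GRAY),5)
h=cv2.HoughCircles(g,cv2.HOUGH_GRADIENT,1,30,param1=80,param2=18,minRadius=35,maxRadius=60)
if h is not None:
    for u,v,r in h[0][:5]: print("circ",.65-v*.0005,-.09-u*.0005,r*.5)
E
```

```text
[ 0.55068292 -0.19265929  0.30510635] [-3.14132702e+00  4.05477678e-04  4.43364973e-01] [-1.09509499  0.87680333  0.39332976]
circ 0.55574995 -0.18925 26.8
```

View pics/st_ortho.png

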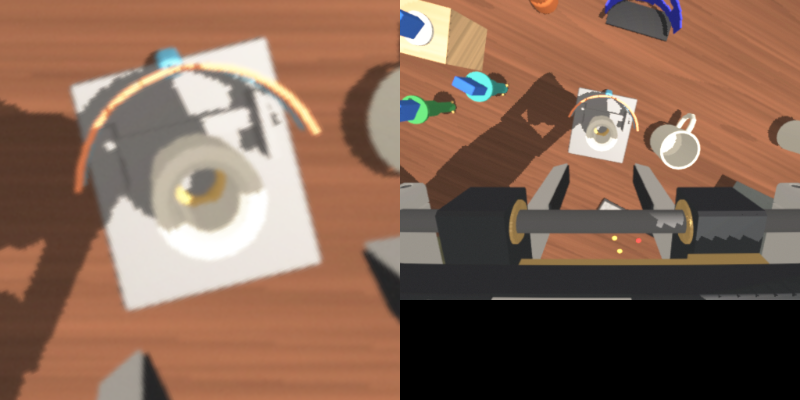

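The left panel shows the tower rim (outer circle) centred near pixel (211,204), i.e. about (0.548, -0.195). The Hough result was biased by the tower's side and the shadow. I'll refine with all three cameras.

```bash
python3 - <<'E'
from station import ctrl
from h import *
import pickle
P=pickle.load(open("p0.pkl","rb"));o,c=wrist(ctrl);t=P["top"]
cs=[c,P["top"],P["scene"]]
pan=[]
for k in cs:
    im=rect(k,.548-.04,.548+.04,-.195-.04,-.195+.04,.11,.0003)
    a=im.copy()
    for r in (28,20.5): cv2.circle(a,(133,133),int(r/.3),(0,255,0),1)
    pan.append(np.vstack([im,a]))
pickle.dump(c,open("w1.pkl","wb"))
cv2.imwrite("pics/rim3.png",np.hstack(pan))
E
```

```text
(no output)
```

View pics/rim3.png

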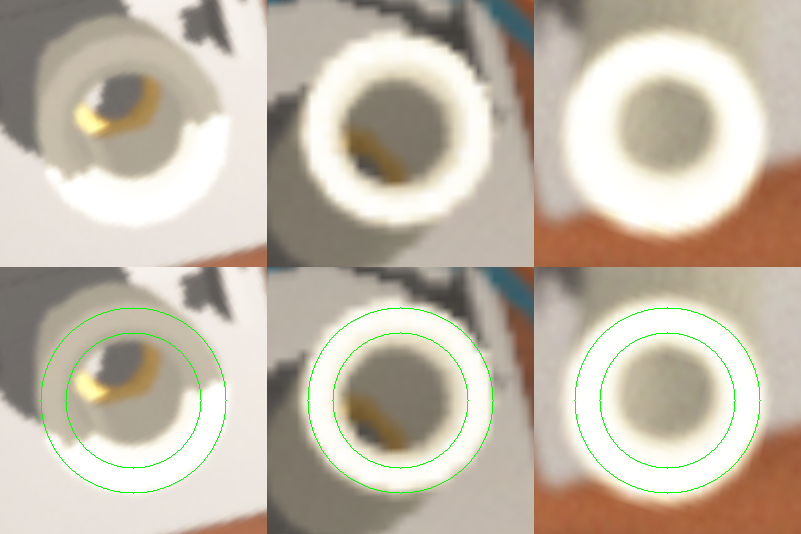

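The rim circles agree with a well centre of (0.548, -0.195) to about 1 mm. Next is the screw.

Emit:
{"fn": "move_arm", "kwargs": {"increments": [[0.6,0.42,-0.73,0,0,0,0],[0.6,0.42,-0.73,0,0,0,0],[0.6,0.42,-0.73,0,0,0,0],[0.6,0.42,-0.73,0,0,0,0],[0.6,0.42,-0.73,0,0,0,0],[0.6,0.42,-0.73,0,0,0,0],[0.6,0.42,-0.73,0,0,0,0],[0.6,0.42,-0.73,0,0,0,0]]}}

```text
time_s: 2.85
ee_pos: [0.5773, 0.1429, 0.3055]
eef_rot: [3.141, -0.0, 0.44]
force: [0.7, 0.3, 1.3]
grip_width: 0.0564
grip_force: 0.0
```

Emit:
{"fn": "move_arm", "kwargs": {"increments": [[0.6,0,0,0,0,0,-0.149],[0.6,0,0,0,0,0,-0.149],[0.6,0,0,0,0,0,-0.149],[0.6,0,0,0,0,0,-0.149],[0.6,0,0,0,0,0,-0.149],[0.6,0,0,0,0,0,-0.149],[0.6,0,0,0,0,0,-0.149],[0.6,0,0,0,0,0,-0.149],[0.6,0,0,0,0,0,-0.149],[0.6,0,0,0,0,0,-0.149],[0.6,0,0,0,0,0,-0.149],[0.6,0,0,0,0,0,-0.149],[0.6,0,0,0,0,0,-0.149],[0.6,0,0,0,0,0,-0.149],[0.6,0,0,0,0,0,-0.149],[0.6,0,0,0,0,0,0],[0.6,0,0,0,0,0,0]]}}

```text
time_s: 4.55
ee_pos: [0.5774, 0.1417, 0.3054]
eef_rot: [-3.141, -0.0, 2.671]
force: [0.0, 0.3, -0.7]
grip_width: 0.0564
grip_force: 0.0
```

```bash
python3 - <<'E'
from station import ctrl
from h import *
o,c=wrist(ctrl);print(o["ee_pos"],o["eef_rot"],o["qpos"],o["time_s"])
x,y=.578,.142
pan=[]
for z in(.117,.158):
    im=rect(c,x-.05,x+.05,y-.05,y+.05,z,.00025);pan.append(im)
    r=im.astype(int);m=(r[...,0]>r[...,2]+50)&(r[...,0]>r[...,1]+25)
    n,l,st,ce=cv2.connectedComponentsWithStats(m.astype(np.uint8));
    i=1+np.argmax(st[1:,4]);pts=np.argwhere(l==i)[:,::-1].astype(np.float32)
    ctr,(w,h),a=cv2.minAreaRect(pts);print(z,"ctr",x+.05-ctr[1]*.00025,y+.05-ctr[0]*.00025,w/4,h/4,a)
cv2.imwrite("pics/screw.png",np.hstack(pan))
E
```

```text
[0.57743222 0.14172339 0.30539444] [-3.14147857e+00 -1.48274075e-04  2.67101574e+00] [ 1.79084235e-01  3.51929432e-01  1.22439028e+00 -1.15350796e-06
  1.56546002e+00 -9.21135176e-01] 4.55
0.117 ctr 0.5850984573364257 0.1429033432006836 16.940258026123047 43.02356719970703 20.323135375976562
0.158 ctr 0.5774975891113281 0.1462921257019043 15.043740272521973 38.22550582885742 20.361604690551758
```

View pics/screw.png

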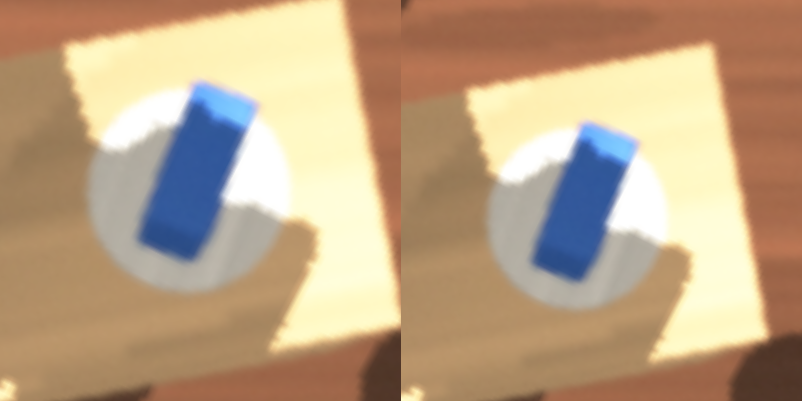

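The collar is centred near left-panel pixel (189,190), about (0.5805, 0.1447). The head's long axis points about 20.6° to the right of up, so yaw is about 159.4°. I'll turn to match, descend and grip.

Emit:
{"fn": "move_arm", "kwargs": {"increments": [[0.6,-0.016,0.076,0,0,0,-0.11],[0.6,0,0,0.55,0,0,0],[0.6,0,0,0.55,0,0,0],[0.6,0,0,0.55,0,0,0],[0.6,0,0,0.55,0,0,0],[0.6,0,0,0.5,0,0,0],[0.6,0,0,0.4,0,0,0],[0.6,0,0,0.3,0,0,0],[0.6,0,0,0.25,0,0,0],[0.6,0,0,0,0,0,0],[0.6,0,0,0,0,0,0]]}}

```text
time_s: 5.7
ee_pos: [0.5802, 0.1457, 0.1236]
eef_rot: [3.141, 0.001, 2.786]
force: [0.4, -0.1, -0.9]
grip_width: 0.0562
grip_force: 0.0
```

Emit:
{"fn": "move_arm", "kwargs": {"force": 12, "increments": [[0.1,0,0,0,0,0,0],[0.1,0,0,0,0,0,0],[0.1,0,0,0,0,0,0],[0.1,0,0,0,0,0,0],[0.1,0,0,0,0,0,0],[0.1,0,0,0,0,0,0],[0.1,0,0,0,0,0,0]]}}

```text
time_s: 6.4
ee_pos: [0.5799, 0.1456, 0.123]
eef_rot: [-3.142, 0.0, 2.787]
force: [-0.6, -0.4, 0.9]
grip_width: 0.0162
grip_force: 12.0
```

Emit:
{"fn": "move_arm", "kwargs": {"force": 30, "increments": [[0.1,0,0,0,0,0,0],[0.1,0,0,-0.1,0,0,0],[0.1,0,0,-0.2,0,0,0],[0.1,0,0,-0.3,0,0,0],[0.1,0,0,-0.4,0,0,0],[0.1,0,0,-0.4,0,0,0],[0.1,0,0,-0.4,0,0,0],[0.1,0,0,-0.4,0,0,0],[0.1,0,0,-0.4,0,0,0],[0.1,0,0,-0.4,0,0,0],[0.1,0,0,-0.2,0,0,0],[0.1,0,0,0,0,0,0]]}}

```text
time_s: 7.6
ee_pos: [0.5802, 0.1457, 0.2849]
eef_rot: [3.14, 0.003, 2.787]
force: [0.6, 0.3, -3.4]
grip_width: 0.0157
grip_force: 30.0
```

```bash
python3 - <<'E'
from station import ctrl
import numpy as np
for i in range(3):
    o=ctrl.get_obs();print(o["force"].round(2),o["moment"].round(3),o["ee_pos"].round(4),o["eef_rot"].round(3),o["qpos"].round(3),o["grip_width"],o["grip_force"])
d=np.array([.548,-.195])-o["ee_pos"][:2];y=o["eef_rot"][2]
print((np.array([[np.cos(y),np.sin(y)],[np.sin(y),-np.cos(y)]])@d)/.05)
E
```

```text
[ 0.6   0.31 -3.37] [ 0.115 -0.134  0.011] [0.5802 0.1457 0.2849] [3.140e+00 3.000e-03 2.787e+00] [ 0.185  0.365  1.254  0.     1.521 -1.031] 0.015744269821172736 29.999503791332245
[ 0.6   0.31 -3.37] [ 0.115 -0.134  0.011] [0.5802 0.1457 0.2849] [3.140e+00 3.000e-03 2.787e+00] [ 0.185  0.365  1.254  0.     1.521 -1.031] 0.015744269821172736 29.999503791332245
[ 0.6   0.31 -3.37] [ 0.115 -0.134  0.011] [0.5802 0.1457 0.2849] [3.140e+00 3.000e-03 2.787e+00] [ 0.185  0.365  1.254  0.     1.521 -1.031] 0.015744269821172736 29.999503791332245
[-1.76332505 -6.61377609]
```

Emit:
{"fn": "move_arm", "kwargs": {"increments": [[0.1,-0.1,-0.4,0,0,0,0],[0.1,-0.16,-0.59,0,0,0,0],[0.1,-0.16,-0.59,0,0,0,0],[0.1,-0.16,-0.59,0,0,0,0],[0.1,-0.16,-0.59,0,0,0,0],[0.1,-0.16,-0.59,0,0,0,0],[0.1,-0.16,-0.59,0,0,0,0],[0.1,-0.16,-0.59,0,0,0,0],[0.1,-0.16,-0.59,0,0,0,0],[0.1,-0.16,-0.59,0,0,0,0],[0.1,-0.14,-0.5,0,0,0,0],[0.1,-0.08,-0.4,0,0,0,0],[0.1,0,0,0,0,0,0],[0.1,0,0,0,0,0,0],[0.1,0,0,0,0,0,0]]}}

```text
time_s: 9.1
ee_pos: [0.5476, -0.1939, 0.2826]
eef_rot: [3.141, -0.001, 2.788]
force: [0.5, 0.2, -3.0]
grip_width: 0.0156
grip_force: 30.0
```

```bash
python3 - <<'E'
from station import ctrl
from h import *
o,c=wrist(ctrl);t=ctrl.camera("top");s=ctrl.camera("scene")
print(o["ee_pos"].round(4),o["eef_rot"].round(4),o["force"].round(2),o["moment"].round(3))
d=np.array([.548,-.195])-o["ee_pos"][:2];y=o["eef_rot"][2]
print((np.array([[np.cos(y),np.sin(y)],[np.sin(y),-np.cos(y)]])@d)/.05)
w=cv2.resize(c["color"],(400,300));
a=cv2.resize(s["color"][150:270,130:250],(400,400))
b=cv2.resize(t["color"][150:270,260:380],(400,400))
cv2.imwrite("pics/held.png",np.hstack([a,b]))
E
```

```text
[ 0.5476 -0.1939  0.2826] [ 3.1414e+00 -6.0000e-04  2.7875e+00] [ 0.46  0.18 -3.03] [ 0.041 -0.16   0.036]
[-0.01392343 -0.01729845]
```

View pics/held.png

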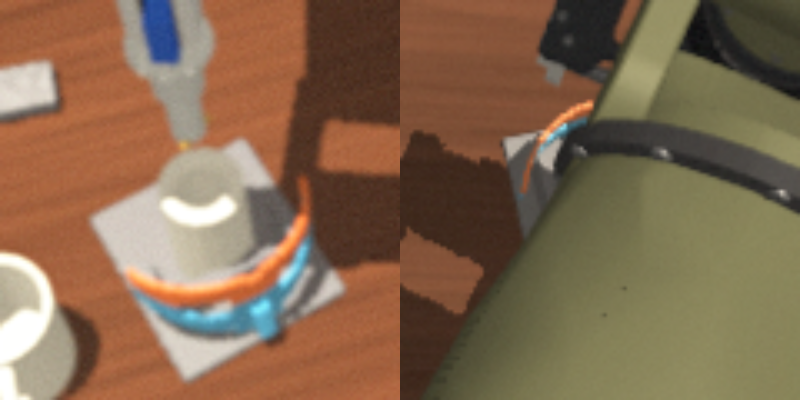

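Emit:
{"fn": "move_arm", "kwargs": {"force": 20, "increments": [[0.1,-0.01,-0.017,0.2,0,0,0],[0.1,0,0,0.3,0,0,0],[0.1,0,0,0.3,0,0,0],[0.1,0,0,0.2,0,0,0],[0.1,0,0,0.1,0,0,0],[0.1,0,0,0.1,0,0,0],[0.1,0,0,0,0,0,0],[0.1,0,0,0,0,0,0]]}}

```text
time_s: 10.05
ee_pos: [0.5479, -0.1958, 0.2234]
eef_rot: [-3.142, 0.001, 2.787]
force: [-0.6, -0.3, -1.6]
grip_width: 0.0163
grip_force: 20.0
```

Emit:
{"fn": "move_arm", "kwargs": {"increments": [[0.1,0,0,0.04,0,0,0],[0.1,0,0,0.04,0,0,0],[0.1,0,0,0.04,0,0,0],[0.1,0,0,0.04,0,0,0],[0.1,0,0,0.04,0,0,0],[0.1,0,0,0,0,0,0]]}}

```text
time_s: 10.65
ee_pos: [0.5477, -0.1958, 0.2126]
eef_rot: [3.142, -0.001, 2.787]
force: [0.1, 0.1, -2.6]
grip_width: 0.016
grip_force: 20.0
```

Emit:
{"fn": "move_arm", "kwargs": {"increments": [[0.1,0,0,0.03,0,0,0],[0.1,0,0,0.03,0,0,0],[0.1,0,0,0.03,0,0,0],[0.1,0,0,0.03,0,0,0],[0.1,0,0,0,0,0,0]]}}

```text
time_s: 11.15
ee_pos: [0.5479, -0.1957, 0.2068]
eef_rot: [3.141, 0.0, 2.787]
force: [1.1, 1.1, -4.0]
grip_width: 0.0159
grip_force: 20.0
```

Emit:
{"fn": "move_arm", "kwargs": {"increments": [[0.1,0,0,0.03,0,0,0],[0.1,0,0,0.03,0,0,0],[0.1,0,0,0,0,0,0]]}}

```text
time_s: 11.45
ee_pos: [0.5478, -0.1957, 0.2037]
eef_rot: [3.141, -0.0, 2.787]
force: [1.7, 0.5, -3.5]
grip_width: 0.0159
grip_force: 20.0
```

Emit:
{"fn": "move_arm", "kwargs": {"increments": [[0.1,0,0,0.06,0,0,0],[0.1,0,0,0.1,0,0,0],[0.1,0,0,0.1,0,0,0],[0.1,0,0,0.1,0,0,0],[0.1,0,0,0.1,0,0,0],[0.1,0,0,0.1,0,0,0],[0.1,0,0,0,0,0,0]]}}

```text
time_s: 12.15
ee_pos: [0.5475, -0.1956, 0.1748]
eef_rot: [3.141, -0.001, 2.787]
force: [2.3, 1.7, -4.9]
grip_width: 0.0158
grip_force: 20.0
```

```bash
python3 - <<'E'
from station import ctrl
o=ctrl.get_obs();print(o["force"].round(2),o["moment"].round(3),o["ee_pos"].round(4),o["eef_rot"].round(3),o["grip_width"])
E
```

```text
[ 2.31  1.7  -4.92] [ 0.588 -0.844 -0.012] [ 0.5475 -0.1956  0.1748] [ 3.141e+00 -1.000e-03  2.787e+00] 0.01576120083919397
```

Emit:
{"fn": "move_arm", "kwargs": {"increments": [[0.1,-0.01,0.02,0,0,0,0],[0.1,0,0,0,0,0,0]]}}

```text
time_s: 12.35
ee_pos: [0.5485, -0.1952, 0.176]
eef_rot: [-3.141, -0.0, 2.787]
force: [0.0, -0.8, -2.0]
grip_width: 0.0155
grip_force: 20.0
```

Emit:
{"fn": "move_arm", "kwargs": {"increments": [[0.1,-0.005,0.01,0.04,0,0,0],[0.1,0,0,0.04,0,0,0],[0.1,0,0,0.04,0,0,0],[0.1,0,0,0.04,0,0,0],[0.1,0,0,0,0,0,0]]}}

```text
time_s: 12.85
ee_pos: [0.5488, -0.1946, 0.1676]
eef_rot: [-3.142, -0.001, 2.787]
force: [0.1, 0.2, -3.3]
grip_width: 0.0155
grip_force: 20.0
```

Lateral force is gone. Next is the guide's entry.

Emit:
{"fn": "move_arm", "kwargs": {"increments": [[0.1,0,0,0.04,0,0,0],[0.1,0,0,0.04,0,0,0],[0.1,0,0,0.04,0,0,0],[0.1,0,0,0.04,0,0,0],[0.1,0,0,0,0,0,0]]}}

```text
time_s: 13.35
ee_pos: [0.5489, -0.1946, 0.1596]
eef_rot: [3.142, -0.001, 2.787]
force: [-0.1, 0.7, -2.2]
grip_width: 0.0162
grip_force: 20.0
```

Emit:
{"fn": "move_arm", "kwargs": {"increments": [[0.1,0,0,0.04,0,0,0],[0.1,0,0,0.04,0,0,0],[0.1,0,0,0.04,0,0,0],[0.1,0,0,0,0,0,0]]}}

```text
time_s: 13.75
ee_pos: [0.5489, -0.1946, 0.1536]
eef_rot: [3.142, -0.001, 2.787]
force: [0.2, 0.5, -2.4]
grip_width: 0.0159
grip_force: 20.0
```

Emit:
{"fn": "move_arm", "kwargs": {"increments": [[0.1,0,0,0.06,0,0,0],[0.1,0,0,0.06,0,0,0],[0.1,0,0,0.06,0,0,0],[0.1,0,0,0.04,0,0,0],[0.1,0,0,0.04,0,0,0],[0.1,0,0,0.03,0,0,0],[0.1,0,0,0,0,0,0]]}}

```text
time_s: 14.45
ee_pos: [0.5489, -0.1946, 0.1392]
eef_rot: [3.142, -0.0, 2.787]
force: [1.2, -0.5, -2.7]
grip_width: 0.0155
grip_force: 20.0
```

Emit:
{"fn": "move_arm", "kwargs": {"increments": [[0.1,0,0,0.02,0,0,0],[0.1,0,0,0.02,0,0,0],[0.1,0,0,0.02,0,0,0],[0.1,0,0,0,0,0,0]]}}

```text
time_s: 14.85
ee_pos: [0.5489, -0.1946, 0.1363]
eef_rot: [-3.142, -0.0, 2.787]
force: [0.1, 0.8, -2.2]
grip_width: 0.0161
grip_force: 20.0
```

Emit:
{"fn": "move_arm", "kwargs": {"increments": [[0.1,0,0,0.02,0,0,0],[0.1,0,0,0.02,0,0,0],[0.1,0,0,0,0,0,0]]}}

```text
time_s: 15.15
ee_pos: [0.549, -0.1947, 0.1345]
eef_rot: [3.142, 0.0, 2.787]
force: [-0.4, 0.1, -1.2]
grip_width: 0.016
grip_force: 20.0
```

Emit:
{"fn": "move_arm", "kwargs": {"increments": [[0.1,0,0,0.02,0,0,0],[0.1,0,0,0,0,0,0]]}}

```text
time_s: 15.35
ee_pos: [0.5492, -0.1947, 0.1342]
eef_rot: [-3.142, 0.001, 2.787]
force: [-1.6, 0.9, 5.4]
grip_width: 0.016
grip_force: 20.0
```

Emit:
{"fn": "move_arm", "kwargs": {"increments": [[0.1,0,0,-0.006,0,0,0.06],[0.1,0,0,0,0,0,0.04],[0.1,0,0,0,0,0,0]]}}

```text
time_s: 15.65
ee_pos: [0.5493, -0.1948, 0.1342]
eef_rot: [3.142, 0.001, 2.686]
force: [-0.1, -0.6, 2.7]
grip_width: 0.0159
grip_force: 20.0
```

Emit:
{"fn": "move_arm", "kwargs": {"increments": [[0.1,0,0,0,0,0,0.05],[0.1,0,0,0,0,0,0.04],[0.1,0,0,0,0,0,0]]}}

```text
time_s: 15.95
ee_pos: [0.5491, -0.1947, 0.1339]
eef_rot: [3.141, 0.0, 2.597]
force: [0.7, 0.2, 1.0]
grip_width: 0.0158
grip_force: 20.0
```

Emit:
{"fn": "move_arm", "kwargs": {"increments": [[0.1,0,0,0,0,0,0.05],[0.1,0,0,0,0,0,0.04],[0.1,0,0,0,0,0,0]]}}

```text
time_s: 16.25
ee_pos: [0.5488, -0.1946, 0.1334]
eef_rot: [-3.141, -0.001, 2.508]
force: [0.7, -0.2, -2.1]
grip_width: 0.0161
grip_force: 20.0
```

Emit:
{"fn": "move_arm", "kwargs": {"increments": [[0.1,0,0,0,0,0,0.05],[0.1,0,0,0,0,0,0.04],[0.1,0,0,0,0,0,0]]}}

```text
time_s: 16.55
ee_pos: [0.5488, -0.1946, 0.1335]
eef_rot: [-3.141, -0.001, 2.418]
force: [0.2, -0.0, -2.7]
grip_width: 0.0161
grip_force: 20.0
```

Contact has vanished, so the teeth are probably over the gaps. I'll lower gently to check.

Emit:
{"fn": "move_arm", "kwargs": {"increments": [[0.1,0,0,0.02,0,0,0],[0.1,0,0,0.01,0,0,0],[0.1,0,0,0,0,0,0]]}}

```text
time_s: 16.85
ee_pos: [0.5489, -0.1946, 0.132]
eef_rot: [-3.141, -0.0, 2.418]
force: [0.2, -0.8, -3.1]
grip_width: 0.0164
grip_force: 20.0
```

Emit:
{"fn": "move_arm", "kwargs": {"increments": [[0.1,0,0,0.03,0,0,0],[0.1,0,0,0.03,0,0,0],[0.1,0,0,0,0,0,0]]}}

```text
time_s: 17.15
ee_pos: [0.5489, -0.1946, 0.129]
eef_rot: [-3.141, -0.0, 2.417]
force: [-0.6, 0.3, -1.4]
grip_width: 0.0161
grip_force: 20.0
```

Emit:
{"fn": "move_arm", "kwargs": {"increments": [[0.1,0,0,0.02,0,0,0],[0.1,0,0,0.02,0,0,0],[0.1,0,0,0,0,0,0]]}}

```text
time_s: 17.45
ee_pos: [0.5489, -0.1946, 0.1271]
eef_rot: [-3.142, -0.0, 2.417]
force: [0.3, 0.6, -2.1]
grip_width: 0.0158
grip_force: 20.0
```

Emit:
{"fn": "move_arm", "kwargs": {"increments": [[0.1,0,0,0.02,0,0,0],[0.1,0,0,0.01,0,0,0],[0.1,0,0,0,0,0,0]]}}

```text
time_s: 17.75
ee_pos: [0.549, -0.1946, 0.1257]
eef_rot: [-3.142, -0.0, 2.417]
force: [-0.2, -0.1, -1.9]
grip_width: 0.0161
grip_force: 20.0
```

Emit:
{"fn": "move_arm", "kwargs": {"increments": [[0.1,0,0,0.01,0,0,0],[0.1,0,0,0.01,0,0,0],[0.1,0,0,0,0,0,0]]}}

```text
time_s: 18.05
ee_pos: [0.5491, -0.1947, 0.125]
eef_rot: [3.142, 0.0, 2.417]
force: [-1.0, 0.2, 0.2]
grip_width: 0.0156
grip_force: 20.0
```

```bash
python3 - <<'E'
from station import ctrl
o=ctrl.get_obs();print(o["force"].round(2),o["moment"].round(3),o["ee_pos"].round(4),o["eef_rot"].round(3),o["qpos"].round(3))
E
```

```text
[-0.95  0.16  0.16] [0.086 0.008 0.022] [ 0.5491 -0.1947  0.125 ] [3.142 0.    2.417] [-0.404  0.446  1.515 -0.     1.18  -1.25 ]
```

The teeth are on the thread start: TCP z 0.125, as predicted. Now I'll screw clockwise, following the 4.1 mm/rad pitch and watching the force.

Emit:
{"fn": "move_arm", "kwargs": {"force": 12, "increments": [[0.1,0,0,0.002,0,0,0.05],[0.1,0,0,0.004,0,0,0.05],[0.1,0,0,0,0,0,0]]}}

```text
time_s: 18.35
ee_pos: [0.5493, -0.1948, 0.1249]
eef_rot: [3.141, 0.001, 2.316]
force: [0.9, -0.2, 2.0]
grip_width: 0.0156
grip_force: 12.0
```

Emit:
{"fn": "move_arm", "kwargs": {"increments": [[0.1,0,0,0.004,0,0,0.05],[0.1,0,0,0.004,0,0,0.05],[0.1,0,0,0,0,0,0]]}}

```text
time_s: 18.65
ee_pos: [0.5493, -0.1948, 0.1245]
eef_rot: [3.141, 0.001, 2.217]
force: [0.7, 0.5, 3.0]
grip_width: 0.0159
grip_force: 12.0
```

```bash
cat > s.py <<'E'
from station import ctrl
o=ctrl.get_obs();print(o["force"].round(2),o["moment"].round(3),o["ee_pos"].round(4),o["eef_rot"].round(3))
E
python3 s.py
```

```text
[0.68 0.49 2.97] [-0.092 -0.244 -0.054] [ 0.5493 -0.1948  0.1245] [3.141e+00 1.000e-03 2.217e+00]
```

Emit:
{"fn": "move_arm", "kwargs": {"increments": [[0.1,0,0,0.006,0,0,0.08],[0.1,0,0,0.006,0,0,0.08],[0.1,0,0,0,0,0,0]]}}

```text
time_s: 18.95
ee_pos: [0.5492, -0.1948, 0.1238]
eef_rot: [3.141, 0.001, 2.058]
force: [0.4, -0.9, 3.0]
grip_width: 0.0156
grip_force: 12.0
```

Emit:
{"fn": "move_arm", "kwargs": {"increments": [[0.1,0,0,0.006,0,0,0.08],[0.1,0,0,0.006,0,0,0.08],[0.1,0,0,0,0,0,0]]}}

```text
time_s: 19.25
ee_pos: [0.5492, -0.1947, 0.1231]
eef_rot: [3.141, 0.0, 1.899]
force: [0.8, 0.4, 4.1]
grip_width: 0.0159
grip_force: 12.0
```

```bash
python3 s.py
```

```text
[0.78 0.36 4.1 ] [-0.1   -0.238 -0.054] [ 0.5492 -0.1947  0.1231] [3.141 0.    1.899]
```

Emit:
{"fn": "move_arm", "kwargs": {"increments": [[0.1,0,0,0.006,0,0,0.08],[0.1,0,0,0.006,0,0,0.08],[0.1,0,0,0,0,0,0]]}}

```text
time_s: 19.55
ee_pos: [0.5491, -0.1947, 0.1224]
eef_rot: [3.141, 0.0, 1.74]
force: [-0.2, -0.4, 4.6]
grip_width: 0.0158
grip_force: 12.0
```

Emit:
{"fn": "move_arm", "kwargs": {"increments": [[0.1,0,0,0.006,0,0,0.08],[0.1,0,0,0.006,0,0,0.08],[0.1,0,0,0,0,0,0]]}}

```text
time_s: 19.85
ee_pos: [0.5491, -0.1947, 0.1218]
eef_rot: [3.141, 0.0, 1.58]
force: [0.1, 0.0, 3.9]
grip_width: 0.0161
grip_force: 12.0
```

```bash
python3 s.py
```

```text
[0.1  0.01 3.93] [-0.116 -0.153 -0.133] [ 0.5491 -0.1947  0.1218] [3.141 0.    1.58 ]
```

Emit:
{"fn": "move_arm", "kwargs": {"increments": [[0.1,0,0,0.006,0,0,0.07],[0.1,0,0,0.006,0,0,0.07],[0.1,0,0,0,0,0,0]]}}

```text
time_s: 20.15
ee_pos: [0.5491, -0.1947, 0.1212]
eef_rot: [3.141, 0.0, 1.441]
force: [0.6, 0.7, 5.0]
grip_width: 0.0156
grip_force: 12.0
```

Emit:
{"fn": "move_arm", "kwargs": {"increments": [[0.1,0,0,0.005,0,0,0.06],[0.1,0,0,0.004,0,0,0.06],[0.1,0,0,0,0,0,0]]}}

```text
time_s: 20.45
ee_pos: [0.5491, -0.1948, 0.121]
eef_rot: [3.141, 0.0, 1.321]
force: [-0.4, -0.9, 6.3]
grip_width: 0.0158
grip_force: 12.0
```

```bash
python3 s.py
```

```text
[-0.37 -0.91  6.3 ] [-0.115 -0.019 -0.029] [ 0.5491 -0.1948  0.121 ] [3.141 0.    1.321]
```

Emit:
{"fn": "move_arm", "kwargs": {"increments": [[0.1,0,0,0,0,0,0.04],[0.1,0,0,0,0,0,0.04],[0.1,0,0,0,0,0,0]]}}

```text
time_s: 20.75
ee_pos: [0.5491, -0.1947, 0.121]
eef_rot: [3.141, 0.0, 1.242]
force: [0.2, -0.5, 7.5]
grip_width: 0.016
grip_force: 12.0
```

```bash
python3 s.py
```

```text
[ 0.15 -0.48  7.55] [-0.095  0.049  0.022] [ 0.5491 -0.1947  0.121 ] [3.141 0.    1.242]
```

Emit:
{"fn": "move_arm", "kwargs": {"increments": [[0.1,0,0,0,0,0,0.04],[0.1,0,0,0,0,0,0.04],[0.1,0,0,0,0,0,0]]}}

```text
time_s: 21.05
ee_pos: [0.5491, -0.1947, 0.121]
eef_rot: [3.141, 0.0, 1.162]
force: [-0.2, 1.0, 6.9]
grip_width: 0.0158
grip_force: 12.0
```

```bash
python3 s.py
```

```text
[-0.17  0.96  6.89] [-0.021 -0.017  0.029] [ 0.5491 -0.1947  0.121 ] [3.141 0.    1.162]
```

Turning another 0.16 rad brought no more sinking and only a tiny moment, so the collar is on the rim. I'll release and retreat.

Emit:
{"fn": "move_arm", "kwargs": {"increments": [[0.1,0,0,-0.01,0,0,0],[0.3,0,0,0,0,0,0],[0.45,0,0,0,0,0,0],[0.5,0,0,0,0,0,0],[0.5,0,0,0,0,0,0],[0.5,0,0,-0.2,0,0,0],[0.5,0,0,-0.4,0,0,0],[0.5,0,0,-0.6,0,0,0],[0.5,0,0,-0.8,0,0,0],[0.5,0,0,-0.8,0,0,0],[0.5,0,0,-0.6,0,0,0],[0.5,0,0,0,0,0,0],[0.5,0,0,0,0,0,0]]}}

```text
time_s: 22.35
ee_pos: [0.5489, -0.1946, 0.2915]
eef_rot: [3.141, -0.0, 1.157]
force: [0.0, 0.1, -0.1]
grip_width: 0.047
grip_force: 0.0
```

```bash
python3 - <<'E'
from station import ctrl
from h import *
o,c=wrist(ctrl);s=ctrl.camera("scene")
a=cv2.resize(s["color"][140:290,110:260],(400,400),interpolation=cv2.INTER_CUBIC)
im=rect(c,.508,.588,-.235,-.155,.115,.0002);cv2.circle(im,(200,200),125,(0,255,0),1)
cv2.imwrite("pics/done.png",np.hstack([a,im]))
E
python3 s.py
```

```text
[ 0.3   0.1  -0.19] [-0.004 -0.052  0.022] [ 0.5486 -0.1945  0.29  ] [-3.14   0.     1.157]
```

View pics/done.png

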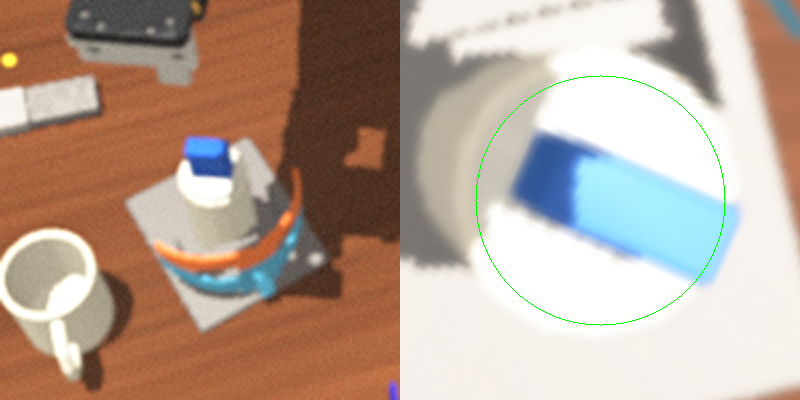

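The collar sits flat on the rim with the blue head upright (scene crop near (208,160)), and the gripper is clear. I'll hand in.

```bash
python3 -c "
from station import ctrl
print(ctrl.hand_in())"
```

```text
the job is handed in; nothing more can be done
None
```

The long blue-headed screw is fully home with its collar on the rim of the well, released, and the job is handed in after about 22 s; no result came back.

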